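# Close the adjustable book rack and lock its slide

## Task

Pull up the black plunger knob to free the rack's slide, push the slide along until the three small books stand closed up against the far cheek and the sprung pad is pressed about half way in, then let the plunger drop fully home into a hole so that the slide stays locked there. Be gentle: do not ram the pad to its stop on the books or force the pin against the strip, keep the books upright, leave the other things where they stand, and take your hand away.

Things in the scene. Friction and masses are not known exactly. Their poses are not given: they have to be found in the camera images.
- rack: adjustable book rack fixed to the table: light wooden board 440 x 120 mm, 6 mm thick, with low aluminium edge rails. Origin: at table level under the plunger's axis when the slide is parked; x = the direction in which the slide is pushed, towards books and far cheek (board from x = -60 to 380 mm); y across; z up. The pin is parked in a hole of a 10 mm high plate at x = 0
- row_middle (a point): nominal middle (rack x = 100 mm, table level) of a steel strip on the board's middle line: 40 mm wide, top 15.5 mm above the table, with a row of six square holes 13 mm wide and 9.5 mm deep, 20 mm apart. The strip itself is screwed on up to 10 mm off this point either way along x; how far is not measured and must be felt (or seen). Nominal holes: rack x = 50, 70 .. 150 mm
- carriage: the slide: grey painted block, 64 mm along x 106 mm across, top 66 mm above the table. It runs only along rack x, from 0 (parked) to 170 mm, with about 5.5 N of friction; let go, it stays where it is. Origin: under the plunger's axis at table level; axes as the rack's. A collar 20 mm across and 6 mm high on its top carries the plunger
- plunger: black round knob 28 mm across, 24 mm high, on a 10.5 mm steel pin upright in the slide. Origin: centre of the knob, 92 mm above the table with the pin fully home in a hole, 26 mm above the block's top. It lifts up to 14 mm; its spring pushes down 8.5 N (home) to 12 N (up). With the tip on the strip between holes it stands 9 mm above home and drags (about 2 N); over a hole it drops in by itself
- pad: rubber-faced aluminium plate, 96 mm wide and 56 mm high (20 to 76 mm above the table), on two rods in front of the slide. Origin: its front face, on the middle line, at table level; 130 mm ahead of the carriage origin when out. Pressed in, it moves back towards the slide by up to 32 mm against a spring (3 N as it starts, 4.8 N half way, 6.5 N at its stop)
- cheek: light wooden upright plate 100 mm wide, 110 mm high, at the far end of the board, clamped firmly at a place that varies. Origin: its inner face (towards the books), on the middle line, at table level
- book_near: small dark blue book standing upright across the board, 28 mm thick along rack x, 88 mm deep, 126 mm high, about 0.16 kg, loose; the one nearest the pad. Origin: centre of its underside, 6 mm above the table
- book_mid: small pale book, the same way up, 36 mm thick, 92 mm deep, 130 mm high, loose, in the middle. Origin: centre of its underside
- book_far: small black book, the same way up, 30 mm thick, 88 mm deep, 122 mm high, loose, nearest the far cheek. Origin: centre of its underside. Closed up, the three books measure 94 mm from pad face to cheek
- candle: candle in an amber glass jar with a wooden lid, 77 mm across, 85 mm high; to be left alone. Origin: centre of its underside
- plant_pot: white pot with a small succulent, 72 mm across, about 110 mm high; to be left alone. Origin: centre of its underside
- key_tray: shallow white tray 130 x 100 x 22 mm with a key; to be left alone. Origin: centre of its underside
Things that resemble listed ones, but are neither listed nor needed, are in the scene too. What is shaped like the book_far but brown or red is not meant.

How it is judged:
By the outcome, as a careful person would: the job done as asked, in the order asked, and still so for the second after the job is handed in, with the robot touching nothing.
It also fails if it takes over 51 s, if anything falls off the work surface, if the arm or the gripper's body presses on something with over 40 N, if the wrist force passes 120 N, or if a joint passes its speed limit or range.

## Robot

A 6-joint arm with a two-finger parallel gripper is mounted at the origin on the work surface. World frame = base frame: x ahead of the robot, y to its left, z up, the work surface at z = 0. Lengths are in m, angles in rad, forces in N, time in s.
With the tool pointing down it reaches from about 0.375 to 0.975 m from the base axis. Payload 3.8 kg.
Tool frame: the origin (TCP) lies on the centre line of the jaws, within the pads' length; the fingertips stand 17 mm ahead of it and the grasp point (between the pads) lies 2 mm behind it (bot.tip_extent is the distance from the TCP to the fingertips, in m); z points along the fingers, y is the line along which they close (so a half turn about z gives the same grasp; the last joint's range is limited). The gripper opens to 85 mm and grips with 20 to 120 N. Pads are 22 mm wide; open, the fingers measure 114 mm over their backs; the gripper's body (76 mm by 85 mm) begins 54 mm behind the grasp point. The pads swing forward as they close: fully open they stand 13 mm farther back than shut.
Start: joints at [-1.2, 0.264, 1.604, -0, 1.274, -0.037], TCP at [0.268, -0.62, 0.248] pointing down, gripper open.
Joint ranges: [-2.63, 2.63], [-0.94, 2.18], [0.31, 2.57], [-1.31, 4.45], [0, 2.66], [-2.55, 2.55]. Speed limits (rad/s): [2.57, 2.57, 3.14, 3.14, 3.14, 3.14].

## Interface

Orientations are given as a rotation vector (axis times angle).
In Python, from workcell import readout, read_camera, finish_job, bot gives the robot as it stands.
- The arm moves only by the tool jog_arm, never from a script. Its argument "deltas" is one flat list of numbers, 7 for each row, row after row: the shift along the tool's x, y, z in m, then the turn, a rotation vector about the tool's x, y, z in degrees, then the gripper command: -1 is shut, 1 is fully open, values between are in proportion. A call has 1 to 8 rows; each row is the pose to reach, as a shift and turn from the pose commanded when the call began, along the tool's axes at that moment; what a row does not reach only later rows make up. A row lasts 1/10 s, in which the tool goes at most 50 mm and 8.59 degrees, less where a joint would pass 70% of its speed; a pose out of reach is approached as far as the arm can. A call with a gripper value outside its range is refused whole. The fingers move at their own pace and stop on an object; "squeeze" is the grip in N (left out, the last holds). Time passes only in rows, so rows that repeat a pose let the fingers close. It gives the time, the measured TCP pose, the force, the opening and the grip force at its end, in the units of the state.
- readout.read_state(): the state, without advancing time (a new reading comes with each control period).
- read_camera(name): name is "side" or "top"; returns a dict with "color" (420x560x3 uint8, blue, green, red), "fx", "fy", "cx", "cy" (pixels), "dist" ([k1, k2, p1, p2, k3] as OpenCV has them; the pictures are not rectified), "origin" and "attitude" of the camera in the world. Camera axes: x right, y down, z forward; pixel columns grow to the right and rows downward; lengths in m; the calibration is good to about 2 mm. A picture is of the moment at which its call begins. There is no depth.
- finish_job(): hands the job in; it is judged then, once.
The state is a dict: "time": time; "q": joint angles; "joint_vel": joint speeds; "joint_torque": joint torques, N m; "tool_pos": TCP position; "tcp_rot": TCP orientation; "wrist_force": force on the tool from outside, world axes, zero at the start; "torque": the same for the moment, N m; "width": opening from 0.0 (shut) to 1.0 (fully open); "grip_force": force on a finger pad.
Only numpy, scipy, OpenCV 4.12 (cv2) and the standard library are available. Lean on these libraries where they do the work, as an engineer would, in place of code of your own. Each camera call takes 0.05 s, during which the arm holds its last target. There are 200 camera calls.

## Working session

There is one attempt and no reset: what is moved stays moved. The work goes in short steps, Python scripts to look and compute and a tool call to move; the robot and the scene stay as the last step left them, time stands still between calls to the robot, and variables do not carry over. Pictures are saved under pics/ and viewed, at most 10 in all, crops included, and the job is handed in when it is done.

Besides the shell and the picture viewer there is one more tool, called in YAML: its name, and indented under it one key for each argument. jog_arm: Moves the arm, as the interface text tells. Its arguments: {"type":"object","properties":{"deltas":{"type":"array"},"squeeze":{"type":"number"}},"required":["deltas"]}

```bash
mkdir -p pics; ls
python3 - <<'E'
from workcell import readout, read_camera, bot
import cv2
print(readout.read_state())
for n in("side","top"):
    c=read_camera(n); cv2.imwrite(f"pics/{n}0.png",c["color"])
    print({k:v for k,v in c.items() if k!="color"})
print(bot.tip_extent)
E
```

```text
pics
{'time': 0.0, 'q': array([-1.19990651e+00,  2.64755998e-01,  1.60536494e+00,  1.07096037e-06,
        1.27375601e+00, -3.68864077e-02]), 'joint_vel': array([ 5.40734863e-04, -1.44642334e-03, -6.69968766e-05,  3.04805512e-04,
        2.03327215e-04, -1.13236646e-03]), 'joint_torque': array([ 1.38074720e-03, -5.15103471e+01, -3.67312825e+01, -1.22977403e-04,
        1.28160033e-02,  3.08977940e-05]), 'tool_pos': array([ 0.26743462, -0.61899099,  0.246965  ]), 'tcp_rot': array([-3.07431400e+00, -6.35648130e-01,  5.94433926e-04]), 'wrist_force': array([-0.54392553,  0.47048471, -0.0783484 ]), 'torque': array([ 0.00380371, -0.00584512, -0.00842838]), 'grip_force': 0.0, 'width': 0.9965809183996064}
{'fx': 387.01405206181647, 'fy': 387.01405206181647, 'cx': 277.85543533599, 'cy': 210.4559708325836, 'dist': array([-0.07397056,  0.        ,  0.        ,  0.        ,  0.        ]), 'origin': array([ 0.36746218, -0.4017775 ,  0.68849339]), 'attitude': array([-2.35788367,  0.75632224, -0.26192761])}
{'fx': 529.3951205277043, 'fy': 529.3951205277043, 'cx': 287.99777340770646, 'cy': 202.50234056577014, 'dist': array([-0.14797204,  0.        ,  0.        ,  0.        ,  0.        ]), 'origin': array([ 0.51162926, -0.00173732,  1.31772829]), 'attitude': array([-2.15448021,  2.19206031, -0.13306439])}
0.017
```

View pics/side0.png

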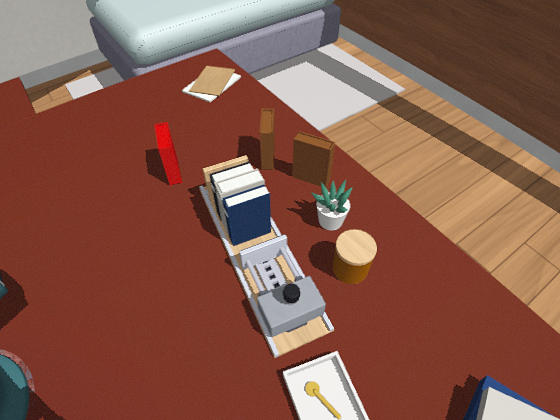

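View pics/top0.png

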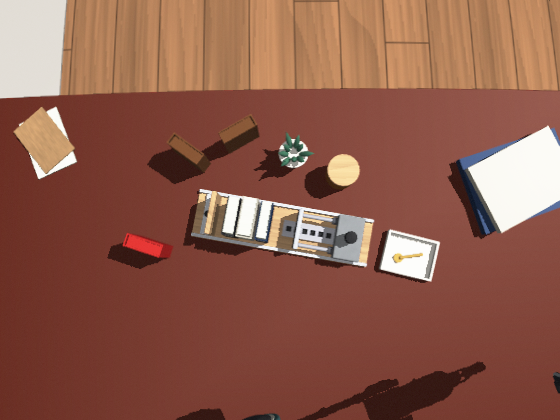

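Side view: knob (291,292), slide (290,305), pad (265,250), books (245,205), cheek (228,165). Top view: knob (350,237), strip holes (288–330, ~233), books x 230–270, cheek (210,213). The only black knob is the one on the slide; the rack's far book is the black one at about (232,215), while the brown and red lookalikes stand off the rack. I'll take an enlarged crop and measure.

```bash
cat > h.py <<'E'
import numpy as np, cv2
from scipy.spatial.transform import Rotation as R
from workcell import readout, read_camera, bot
def ray(c,uv):
    K=np.array([[c["fx"],0,c["cx"]],[0,c["fy"],c["cy"]],[0,0,1]])
    p=cv2.undistortPoints(np.array(uv,float).reshape(-1,1,2),K,c["dist"]).reshape(-1,2)
    d=np.c_[p,np.ones(len(p))]@R.from_rotvec(c["attitude"]).as_matrix().T
    return c["origin"],d/np.linalg.norm(d,axis=1)[:,None]
def onz(c,uv,z):
    o,d=ray(c,uv); return o+d*((z-o[2])/d[:,2])[:,None]
def two(c1,u1,c2,u2):
    o1,d1=ray(c1,[u1]);o2,d2=ray(c2,[u2]);d1=d1[0];d2=d2[0]
    s=np.linalg.lstsq(np.c_[d1,-d2],o2-o1,rcond=None)[0]
    a=o1+d1*s[0];b=o2+d2*s[1]; return (a+b)/2,np.linalg.norm(a-b)
def crop(c,x0,y0,x1,y1,k,name):
    cv2.imwrite(f"pics/{name}.png",cv2.resize(c["color"][y0:y1,x0:x1],None,fx=k,fy=k,interpolation=cv2.INTER_CUBIC))
E
python3 - <<'E'
from h import *
t=read_camera("top"); s=read_camera("side")
crop(t,185,180,385,275,4,"topc"); crop(s,195,150,340,355,2.9,"sidec")
for n,c,b in(("t",t,(335,225,365,252)),("s",s,(275,278,305,310))):
    g=c["color"][b[1]:b[3],b[0]:b[2]].max(2); m=(g<55).astype(np.uint8)
    for k in cv2.findContours(m,0,1)[0]:
        if cv2.contourArea(k)>30:
            (x,y),r=cv2.minEnclosingCircle(k);M=cv2.moments(k);print(n,x+b[0],y+b[1],r,M["m10"]/M["m00"]+b[0],M["m01"]/M["m00"]+b[1],cv2.boundingRect(k))
E
```

```text
s 291.0 293.0 9.486932754516602 290.9486623282719 293.09255242227044 (8, 6, 17, 19)
```

View pics/topc.png

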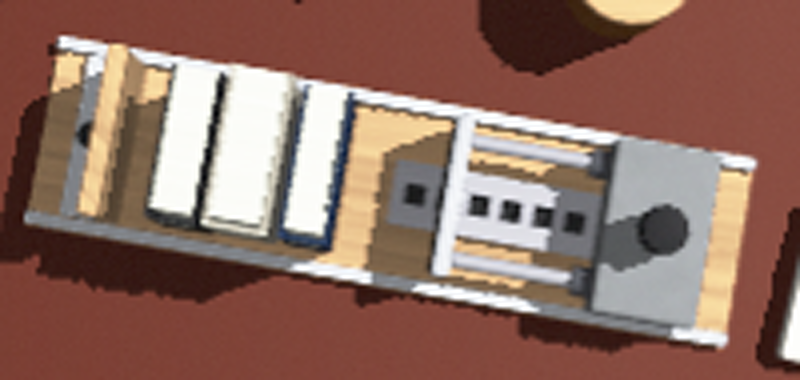

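View pics/sidec.png

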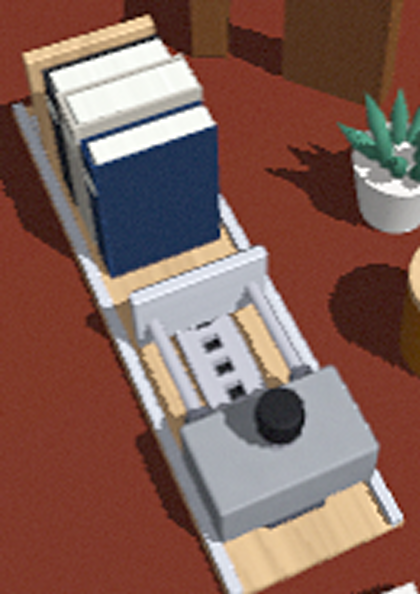

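Top crop: knob (664,229), five visible holes (414,194), (479,205), (511,210), (543,216), (574,222) (the sixth is under the pad at ≈446,200), pad top edge (462,115)–(440,272), cheek inner top edge (130,48)–(103,215), rack corners (58,42), (755,162), (725,342), (28,218). The books lean nowhere, with small gaps between them.

Run:
```python
from h import *
t=read_camera("top"); s=read_camera("side")
f=lambda p:(np.array(p,float)+.5)/4-.5+[185,180]
g=cv2.resize(t["color"][180:275,185:385],None,fx=4,fy=4,interpolation=cv2.INTER_CUBIC).max(2).astype(float)
H=[]
for x,y in[(414,194),(479,205),(511,210),(543,216),(574,222)]:
    w=g[y-13:y+14,x-13:x+14]; ww=np.clip(90-w,0,None); yy,xx=np.mgrid[y-13:y+14,x-13:x+14]
    H.append([(ww*xx).sum()/ww.sum(),(ww*yy).sum()/ww.sum()])
print(np.round(H,1))
h=onz(t,f(H),.0155); print("holes",h.round(4))
print("spacing",np.linalg.norm(np.diff(h,axis=0),axis=1).round(4))
cor=onz(t,f([(58,42),(755,162),(725,342),(28,218)]),.010); print("corners",cor.round(4))
k=onz(t,f([(664,229)]),.104); print("knob top z.104",k.round(4))
sc=lambda p:(np.array(p,float)+.5)/2.9-.5+[195,150]
print("knob tri",two(t,f((664,229)),s,sc((282,405))))
fit=cor[[0,3]].mean(0)-cor[[1,2]].mean(0); d=fit[:2]/np.linalg.norm(fit[:2]); 
_,_,v=np.linalg.svd(h[:,:2]-h[:,:2].mean(0)); d2=v[0]*np.sign(v[0]@d); print("dir",d,d2,np.degrees(np.arctan2(d2[1],d2[0])),np.degrees(np.arctan2(d[1],d[0])))
for nm,p,z in[("cheek",[(130,48),(103,215)],.113),("pad",[(456,113),(433,270)],.076),("nearR",[(354,95),(328,248)],.132),("farL",[(173,65),(148,215)],.128)]:
    q=onz(t,f(p),z); print(nm,q.round(4),((q-k)[:,:2]@d).round(4))
print("holes rel knob",((h-k)[:,:2]@d).round(4),((h-k)[:,:2]@[-d[1],d[0]]).round(4))
print("corners rel",((cor-k)[:,:2]@d).round(4),((cor-k)[:,:2]@[-d[1],d[0]]).round(4))
```

```text
[[414.7 194.4]
 [479.5 204.8]
 [511.4 210.9]
 [544.4 216.5]
 [574.1 222.5]]
holes [[ 0.5879 -0.0223  0.0155]
 [ 0.5808 -0.0621  0.0155]
 [ 0.5767 -0.0816  0.0155]
 [ 0.5729 -0.1019  0.0155]
 [ 0.5689 -0.1202  0.0155]]
spacing [0.0404 0.02   0.0206 0.0187]
corners [[ 0.687   0.1985  0.01  ]
 [ 0.6046 -0.2347  0.01  ]
 [ 0.4934 -0.2124  0.01  ]
 [ 0.5774  0.2173  0.01  ]]
knob top z.104 [[ 0.5602 -0.1639  0.104 ]]
knob tri (array([ 0.56085355, -0.16423695,  0.10380394]), np.float64(0.0013772112799767147))
dir [0.18940093 0.98189984] [0.19044628 0.98169762] 79.02117027520926 79.08217493559894
cheek [[0.669  0.1412 0.113 ]
 [0.5733 0.157  0.113 ]] [0.3201 0.3176]
pad [[ 0.632  -0.0465  0.076 ]
 [ 0.5399 -0.0312  0.076 ]] [0.1288 0.1264]
nearR [[0.6377 0.0127 0.132 ]
 [0.5519 0.0286 0.132 ]] [0.1881 0.1874]
farL [[0.6569 0.115  0.128 ]
 [0.5722 0.1296 0.128 ]] [0.2921 0.2905]
holes rel knob [0.1443 0.1039 0.0839 0.0633 0.0446] [-0.0004 -0.0009 -0.0006 -0.0007 -0.0002]
corners rel [ 0.3798 -0.0611 -0.0603  0.3775] [-0.0558 -0.0569  0.0564  0.0553]
```

```bash
cat >> h.py <<'E'
D=np.array([.1899,.9818,0]); O=np.array([.5600,-.1648,0])
def go(rx,z,ry=0):
    s=readout.read_state(); Rt=R.from_rotvec(s["tcp_rot"]); L=np.array([-D[1],D[0],0])
    T=R.from_matrix(np.c_[np.cross(-D,[0,0,-1]),-D,[0,0,-1]])
    p=O+D*rx+L*ry+[0,0,z]
    print("shift",Rt.inv().apply(p-s["tool_pos"]).round(4),"turn",np.degrees((Rt.inv()*T).as_rotvec()).round(2))
def st():
    s=readout.read_state(); d=s["tool_pos"]-O; L=np.array([-D[1],D[0],0]); f=s["wrist_force"]
    print("t",s["time"],"rack",round(d@D,4),round(d@L,4),"z",s["tool_pos"][2].round(4),"F rack",np.round([f@D,f@L,f[2]],2),"w",s["width"],"g",s["grip_force"])
E
python3 -c "
from h import *
st();go(0,.18)"
```

```text
t 0.3 rack -0.5019 0.2007 z 0.2478 F rack [ 0.93 -0.08 -0.15] w 0.9942993337660634 g 0.0
shift [ 0.4487 -0.3013  0.0681] turn [-5.000e-02  1.000e-02  3.431e+01]
```

jog_arm:
  deltas: [0.02,-0.013,0,0,0,2,1,0.055,-0.037,0.005,0,0,5,1,0.095,-0.064,0.01,0,0,8,1,0.135,-0.091,0.015,0,0,11,1,0.175,-0.118,0.02,0,0,14,1,0.215,-0.145,0.03,0,0,18,1,0.255,-0.172,0.04,0,0,22,1,0.295,-0.199,0.05,0,0,26,1]

```text
time: 1.1
tool_pos: [0.4604, -0.3183, 0.1983]
tcp_rot: [3.14, -0.077, 0.001]
wrist_force: [1.1, -0.5, 0.1]
width: 1.001
grip_force: 0.0
```

```bash
python3 -c "
from h import *
st();go(0,.18)"
```

```text
t 1.1 rack -0.1696 0.0687 z 0.1983 F rack [-0.33 -1.14  0.06] w 1.0008962270319988 g 0.0
shift [ 0.0919 -0.1582  0.0183] turn [ 0.02 -0.05  8.13]
```

jog_arm:
  deltas: [0.02,-0.035,0.004,0,0,2,0.1,0.042,-0.072,0.008,0,0,4,0.1,0.064,-0.11,0.012,0,0,6,0.1,0.082,-0.14,0.016,0,0,8,0.1,0.092,-0.158,0.018,0,0,8.1,0.1,0.092,-0.158,0.018,0,0,8.1,0.1,0.092,-0.158,0.018,0,0,8.1,0.1]
  squeeze: 30

```text
time: 1.8
tool_pos: [0.5587, -0.1662, 0.1802]
tcp_rot: [3.128, -0.291, -0.001]
wrist_force: [0.7, -0.2, 0.3]
width: 0.551
grip_force: 0.0
```

```bash
python3 -c "
from h import *
st();go(0,.094)
c=read_camera('side');crop(c,215,170,355,340,3,'hov')"
```

```text
t 1.8 rack -0.0016 0.001 z 0.1802 F rack [-0.08 -0.7   0.26] w 0.550529754007445 g 0.0
shift [ 0.001  -0.0016  0.0862] turn [0.03 0.02 0.3 ]
```

View pics/hov.png

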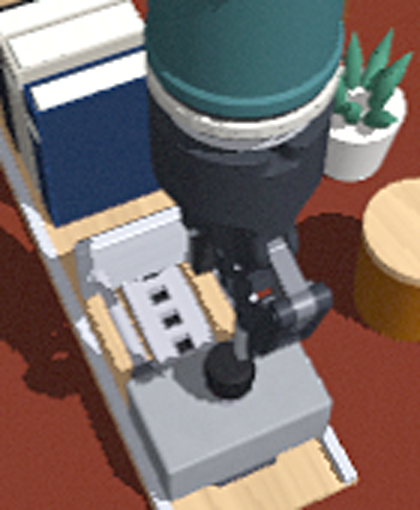

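The crop shows the open jaws above the knob (230,370), nothing else near them. I'll go down with a watch on force.

jog_arm:
  deltas: [0.001,-0.0015,0.02,0,0,0.3,0.1,0.001,-0.0015,0.04,0,0,0.3,0.1,0.001,-0.0015,0.058,0,0,0.3,0.1,0.001,-0.0015,0.07,0,0,0.3,0.1,0.001,-0.0015,0.079,0,0,0.3,0.1,0.001,-0.0015,0.084,0,0,0.3,0.1,0.001,-0.0015,0.084,0,0,0.3,0.1]

```text
time: 2.55
tool_pos: [0.5597, -0.1654, 0.0959]
tcp_rot: [-3.127, 0.303, 0.001]
wrist_force: [-0.3, 0.0, -0.3]
width: 0.55
grip_force: 0.0
```

```bash
python3 -c "
from h import *
st();go(0,.095)"
```

```text
t 2.55 rack -0.0006 0.0002 z 0.0959 F rack [-0.03  0.28 -0.35] w 0.5499835324511915 g 0.0
shift [ 0.0002 -0.0006  0.0009] turn [-0.    0.04 -0.12]
```

jog_arm:
  deltas: [0,-0.0005,0,0,0,0,-0.2,0,-0.0005,0,0,0,0,-0.3,0,-0.0005,0,0,0,0,-0.4,0,-0.0005,0,0,0,0,-1,0,-0.0005,0,0,0,0,-1,0,-0.0005,0,0,0,0,-1]
  squeeze: 28

```text
time: 3.15
tool_pos: [0.5608, -0.1651, 0.0974]
tcp_rot: [3.126, -0.302, 0.003]
wrist_force: [-1.1, -2.8, 5.6]
width: 0.313
grip_force: 27.9
```

```bash
python3 -c "
from h import *
st()"
```

```text
t 3.15 rack -0.0001 -0.0008 z 0.0974 F rack [-2.9   0.52  5.57] w 0.3133680464824761 g 27.873792350292206
```

jog_arm:
  deltas: [0,0,-0.003,0,0,0,-1,0,0,-0.006,0,0,0,-1,0,0,-0.009,0,0,0,-1,0,0,-0.012,0,0,0,-1,0,0,-0.012,0,0,0,-1,0,0,-0.012,0,0,0,-1]

```text
time: 3.75
tool_pos: [0.5607, -0.165, 0.1065]
tcp_rot: [3.126, -0.302, 0.002]
wrist_force: [6.6, -3.8, -11.9]
width: 0.314
grip_force: 28.3
```

```bash
python3 -c "
from h import *
st()"
```

```text
t 3.75 rack -0.0001 -0.0007 z 0.1065 F rack [ -2.46  -7.19 -11.88] w 0.31398939312134266 g 28.29663187265396
```

jog_arm:
  deltas: [0.0005,0,-0.001,0,0,0,-1,0.001,0,-0.002,0,0,0,-1,0.001,0,-0.003,0,0,0,-1,0.001,0,-0.003,0,0,0,-1]

```text
time: 4.15
tool_pos: [0.5607, -0.165, 0.1089]
tcp_rot: [3.127, -0.302, -0.001]
wrist_force: [4.8, -4.5, -12.2]
width: 0.317
grip_force: 28.3
```

```bash
python3 -c "
from h import *
st()"
```

```text
t 4.15 rack -0.0001 -0.0007 z 0.1089 F rack [ -3.5   -5.55 -12.17] w 0.3172671173951644 g 28.327443301677704
```

jog_arm:
  deltas: [0.001,-0.002,0,0,0,0,-1,0.001,-0.005,0,0,0,0,-1,0.001,-0.01,0,0,0,0,-1,0.001,-0.015,0,0,0,0,-1,0.001,-0.02,0,0,0,0,-1,0.001,-0.02,0,0,0,0,-1]

```text
time: 4.75
tool_pos: [0.5646, -0.1452, 0.1084]
tcp_rot: [3.127, -0.301, -0.004]
wrist_force: [3.6, -3.0, -12.8]
width: 0.312
grip_force: 28.5
```

```bash
python3 -c "
from h import *
st();go(.02,.109)"
```

```text
t 4.75 rack 0.0202 -0.0008 z 0.1084 F rack [ -2.23  -4.09 -12.79] w 0.31164604397603934 g 28.45820188522339
shift [-0.0008  0.0002 -0.0006] turn [ 0.03  0.16 -0.06]
```

jog_arm:
  deltas: [0.0005,-0.004,-0.0005,0,0,0,-1,0.0005,-0.009,-0.0005,0,0,0,-1,0.0005,-0.014,-0.0005,0,0,0,-1,0.0005,-0.019,-0.0005,0,0,0,-1,0.0005,-0.024,-0.0005,0,0,0,-1,0.0005,-0.029,-0.0005,0,0,0,-1,0.0005,-0.032,-0.0005,0,0,0,-1,0.0005,-0.034,-0.0005,0,0,0,-1]

```text
time: 5.55
tool_pos: [0.571, -0.1125, 0.1086]
tcp_rot: [3.126, -0.301, -0.006]
wrist_force: [1.1, -5.8, -11.7]
width: 0.312
grip_force: 28.6
```

```bash
python3 -c "
from h import *
st();go(.06,.109)
c=read_camera('top');crop(c,185,180,385,275,4,'t2')"
```

```text
t 5.55 rack 0.0534 -0.0009 z 0.1086 F rack [ -5.46  -2.18 -11.74] w 0.3124877875680067 g 28.583900928497314
shift [-0.0009 -0.0066 -0.0004] turn [ 0.1   0.22 -0.06]
```

View pics/t2.png

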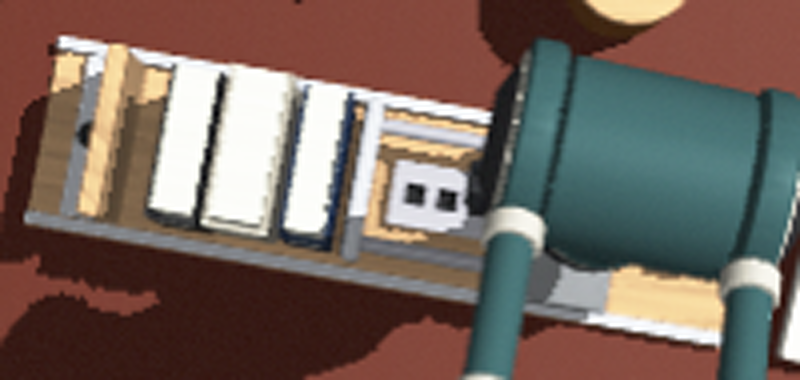

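Pad (365,180) has come up to the near book; last two holes at (414,194), (447,200). I continue slowly.

jog_arm:
  deltas: [0.0005,-0.002,0,0,0,0,-1,0.0005,-0.004,0,0,0,0,-1,0.0005,-0.006,0,0,0,0,-1,0.0005,-0.008,0,0,0,0,-1,0.0005,-0.01,0,0,0,0,-1,0.0005,-0.012,0,0,0,0,-1,0.0005,-0.014,0,0,0,0,-1,0.0005,-0.016,0,0,0,0,-1]

```text
time: 6.4
tool_pos: [0.5739, -0.0976, 0.1083]
tcp_rot: [3.125, -0.301, -0.008]
wrist_force: [1.1, -7.6, -12.3]
width: 0.313
grip_force: 28.6
```

jog_arm:
  deltas: [0,-0.002,0,0,0,0,-1,0,-0.004,0,0,0,0,-1,0,-0.006,0,0,0,0,-1,0,-0.008,0,0,0,0,-1,0,-0.01,0,0,0,0,-1,0,-0.012,0,0,0,0,-1,0,-0.014,0,0,0,0,-1,0,-0.016,0,0,0,0,-1]

```text
time: 7.2
tool_pos: [0.5769, -0.0823, 0.1083]
tcp_rot: [3.124, -0.301, -0.009]
wrist_force: [1.0, -8.6, -11.8]
width: 0.319
grip_force: 28.6
```

```bash
python3 -c "
from h import *
st()"
```

```text
t 7.2 rack 0.0842 -0.0009 z 0.1083 F rack [ -8.3   -2.58 -11.84] w 0.31878310480746114 g 28.646385669708252
```

jog_arm:
  deltas: [0,-0.001,0,0,0,0,-1,0,-0.002,0,0,0,0,-1,0,-0.003,0,0,0,0,-1,0,-0.004,0,0,0,0,-1]

```text
time: 7.6
tool_pos: [0.5777, -0.0784, 0.1083]
tcp_rot: [3.124, -0.301, -0.008]
wrist_force: [1.2, -9.7, -11.3]
width: 0.315
grip_force: 28.6
```

jog_arm:
  deltas: [0,-0.001,0,0,0,0,-1,0,-0.002,0,0,0,0,-1,0,-0.003,0,0,0,0,-1,0,-0.004,0,0,0,0,-1]

```text
time: 8.0
tool_pos: [0.5784, -0.0745, 0.1083]
tcp_rot: [3.124, -0.301, -0.008]
wrist_force: [1.5, -8.3, -12.2]
width: 0.312
grip_force: 28.6
```

jog_arm:
  deltas: [0,-0.001,0,0,0,0,-1,0,-0.002,0,0,0,0,-1,0,-0.003,0,0,0,0,-1,0,-0.004,0,0,0,0,-1]

```text
time: 8.4
tool_pos: [0.5792, -0.0706, 0.1083]
tcp_rot: [3.124, -0.301, -0.009]
wrist_force: [0.9, -9.3, -11.6]
width: 0.319
grip_force: 28.6
```

```bash
python3 -c "
from h import *
st()
c=read_camera('top');crop(c,185,180,385,275,4,'t3')"
```

```text
t 8.4 rack 0.0961 -0.0009 z 0.1083 F rack [ -8.9   -2.69 -11.65] w 0.3194596030711253 g 28.64637851715088
```

View pics/t3.png

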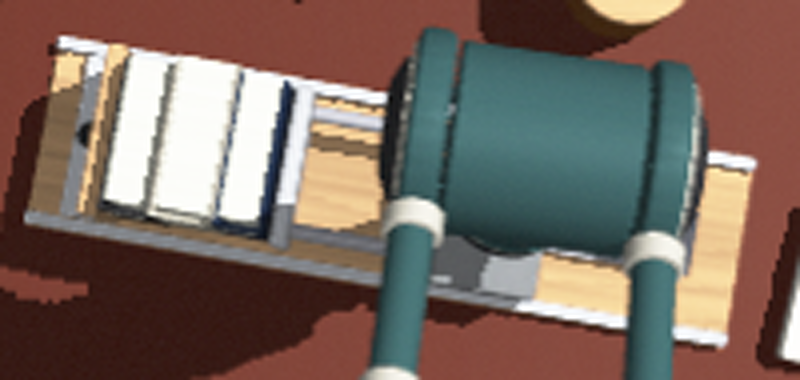

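Books now nearly closed against the cheek, upright; pad edge (300,88)–(272,240). Hole 4 should be at about 104–105.5; I go to 104.8 and probe.

jog_arm:
  deltas: [0,-0.0015,0,0,0,0,-1,0,-0.003,0,0,0,0,-1,0,-0.0045,0,0,0,0,-1,0,-0.006,0,0,0,0,-1,0,-0.0075,0,0,0,0,-1,0,-0.0087,0,0,0,0,-1,0,-0.0087,0,0,0,0,-1]

```text
time: 9.15
tool_pos: [0.5808, -0.0621, 0.1082]
tcp_rot: [3.124, -0.301, -0.009]
wrist_force: [1.2, -8.4, -12.1]
width: 0.317
grip_force: 28.7
```

```bash
python3 -c "
from h import *
st()
c=read_camera('top');crop(c,185,180,385,275,4,'t4')"
```

```text
t 9.15 rack 0.1047 -0.0009 z 0.1082 F rack [ -8.    -2.8  -12.09] w 0.3165426540870443 g 28.66457462310791
```

View pics/t4.png

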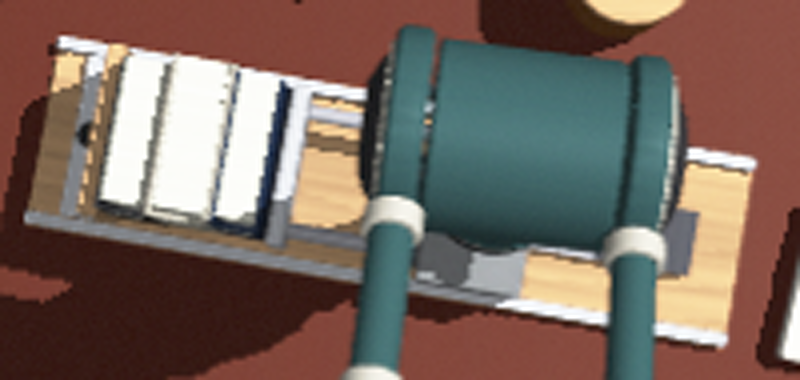

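Books closed up and upright; pad at (297,100)–(278,240). I'll measure the compression exactly by comparing the pad's edges with the starting picture on its top plane.

```bash
cat >> h.py <<'E'
def rect(c,img,z,xs,ys):
    L=np.array([-D[1],D[0],0]); X,Y=np.meshgrid(xs,ys)
    P=O+X[...,None]*D+Y[...,None]*L+[0,0,z]
    Ri=R.from_rotvec(c["attitude"]).as_matrix().T
    K=np.array([[c["fx"],0,c["cx"]],[0,c["fy"],c["cy"]],[0,0,1]])
    p=cv2.projectPoints(P.reshape(-1,3),cv2.Rodrigues(Ri)[0],-Ri@c["origin"],K,c["dist"])[0].reshape(*X.shape,2).astype(np.float32)
    return cv2.remap(img,p[...,0],p[...,1],cv2.INTER_LINEAR)
E
python3 - <<'E'
from h import *
c=read_camera("top"); a=cv2.imread("pics/top0.png"); b=c["color"]
xs=np.arange(.09,.36,.0005); ys=np.arange(-.06,.06,.0005)
A=rect(c,a,.076,xs,ys);B=rect(c,b,.076,xs,ys);C=rect(c,b,.116,xs,ys)
cv2.imwrite("pics/rect.png",np.vstack([A,B,C]))
pr=lambda I,lo,hi:I[(ys>lo)&(ys<hi)].mean(0).max(1)
for nm,I,x0,x1 in(("pad0",A,.11,.14),("padnow",B,.205,.25)):
  for lo,hi in((-.045,-.038),(-.02,0),(0,.015),(.034,.044)):
    p=pr(I,lo,hi);m=(xs>x0)&(xs<x1);g=np.gradient(cv2.GaussianBlur(p[None].astype(np.float32),(0,0),2)[0])
    q=np.argsort(g*m); print(nm,lo,"fall",xs[q[0]].round(4),g[q[0]].round(1),"rise",xs[q[-1]].round(4),g[q[-1]].round(1))
E
```

```text
pad0 -0.045 fall 0.1275 -13.5 rise 0.1315 11.0
pad0 -0.02 fall 0.128 -19.8 rise 0.118 6.1
pad0 0 fall 0.128 -21.3 rise 0.113 11.1
pad0 0.034 fall 0.128 -19.3 rise 0.118 6.4
padnow -0.045 fall 0.227 -21.9 rise 0.236 18.5
padnow -0.02 fall 0.227 -21.5 rise 0.236 19.0
padnow 0 fall 0.227 -21.3 rise 0.236 19.5
padnow 0.034 fall 0.227 -10.8 rise 0.235 5.2
```

View pics/rect.png

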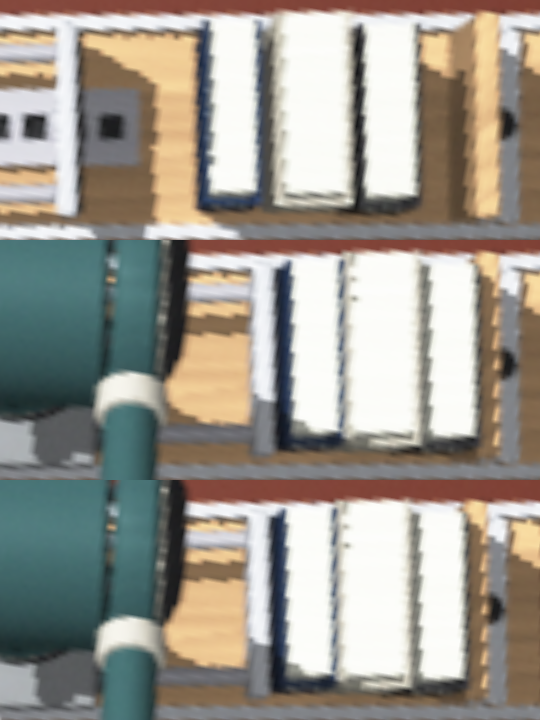

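Pad edge has moved 99 mm against 104.8 mm for the slide: about 6 mm pressed in here, so the neighbouring hole (~125) must be weighed too. I push gently on to ~115 and check that the pad now stands still.

jog_arm:
  deltas: [0,-0.0015,0,0,0,0,-1,0,-0.003,0,0,0,0,-1,0,-0.0045,0,0,0,0,-1,0,-0.006,0,0,0,0,-1,0,-0.0075,0,0,0,0,-1,0,-0.009,0,0,0,0,-1,0,-0.01,0,0,0,0,-1,0,-0.01,0,0,0,0,-1]

```text
time: 10.05
tool_pos: [0.5827, -0.0527, 0.1082]
tcp_rot: [3.123, -0.301, -0.009]
wrist_force: [1.3, -10.1, -13.0]
width: 0.316
grip_force: 28.7
```

```bash
cat > m.py <<'E'
from h import *
st()
c=read_camera("top"); a=cv2.imread("pics/top0.png"); b=c["color"]; cv2.imwrite("pics/last.png",b)
xs=np.arange(.0,.36,.0005); ys=np.arange(-.06,.06,.0005)
def edges(I,x0,x1,tag):
  for lo,hi in((-.045,-.038),(-.02,0),(0,.015),(.034,.044)):
    p=I[(ys>lo)&(ys<hi)].mean(0).max(1);m=(xs>x0)&(xs<x1);g=np.gradient(cv2.GaussianBlur(p[None].astype(np.float32),(0,0),2)[0])
    q=np.argsort(g*m); print(tag,lo,"fall",xs[q[0]].round(4),g[q[0]].round(1))
edges(rect(c,b,.076,xs,ys),.222,.232,"pad")
# hole centroids in start picture, on strip plane
A=rect(c,a,.0155,xs,ys)[(ys>-.012)&(ys<.012)].max(2).astype(float)
L=A.shape[0]//2
p=np.clip(100-A,0,None).sum(0)
for e in(.045,.065,.085,.105,.145):
    m=abs(xs-e)<.0085; print("hole",(p[m]*xs[m]).sum()/p[m].sum(), [xs[m][j].round(4) for j in np.where(p[m]>p[m].max()/2)[0][[0,-1]]])
K=rect(c,a,.104,np.arange(-.03,.03,.0005),np.arange(-.03,.03,.0005)).max(2); cv2.imwrite("pics/k.png",cv2.resize(K,None,fx=4,fy=4))
E
python3 m.py
```

```text
t 10.05 rack 0.1143 -0.001 z 0.1082 F rack [ -9.68  -3.23 -13.03] w 0.31561068983574647 g 28.694471418857574
pad -0.045 fall 0.227 -21.6
pad -0.02 fall 0.227 -21.3
pad 0 fall 0.227 -21.2
pad 0.034 fall 0.227 -10.6
hole 0.045517726464328404 [np.float64(0.0405), np.float64(0.0505)]
hole 0.06409539089848307 [np.float64(0.06), np.float64(0.0685)]
hole 0.08485916152490083 [np.float64(0.081), np.float64(0.089)]
hole 0.10487921051166417 [np.float64(0.101), np.float64(0.109)]
hole 0.14526221871864697 [np.float64(0.14), np.float64(0.1505)]
```

Run:
```python
from h import *
c=read_camera("top"); base=cv2.imread("pics/last.png")
xs=np.arange(.1,.26,.00025); ys=np.arange(-.06,.06,.0005)
def full(n):
    q=cv2.resize(cv2.imread(f"pics/{n}.png"),(200,95),interpolation=cv2.INTER_AREA); I=base.copy(); I[180:275,185:385]=q; return I
ims=[("start",cv2.imread("pics/top0.png"),-.0001),("t2",full("t2"),.0534),("t3",full("t3"),.0961),("t4",full("t4"),.1047),("now",base,.1143)]
for n,I,cc in ims:
    # white-ness threshold crossing (half level) at front and rear edge of the pad top
    Rr=rect(c,I,.076,xs,ys); out=[]
    for lo,hi in((-.045,-.038),(-.024,-.01),(.0,.015),(.02,.026)):
        p=cv2.GaussianBlur(Rr[(ys>lo)&(ys<hi)].mean(0)[None].astype(np.float32),(0,0),2)[0].min(1)
        e=min(cc+.1275,.227); m=abs(xs-e)<.006; g=np.gradient(p); i=np.where(m)[0][np.argmin(g[m])]
        w=p[i-24:i+24]; h=(w.max()+w[24:].min())/2; j=i-24+np.where(w>h)[0][-1]
        out.append((xs[i].round(4),xs[j].round(4),int(w.max()),int(w[24:].min())))
    print(n,out, "edge-c",np.round(np.median([o[0] for o in out])-cc,4))
# carriage top edges at start z=.066 and board ends
I=ims[0][1]; xr=np.arange(-.09,.42,.0005)
P=rect(c,I,.066,xr,ys)[(ys>.025)&(ys<.045)].mean(0).max(1); g=np.gradient(cv2.GaussianBlur(P[None].astype(np.float32),(0,0),1.5)[0])
for lo,hi in((-.045,-.02),(.02,.045)):
    m=(xr>lo)&(xr<hi); i=np.where(m)[0][np.argmax(abs(g[m]))]; print("block edge",xr[i],g[i])
P=rect(c,I,.006,xr,ys)[(ys>-.045)&(ys<.045)].mean(0)[:,1]; g=np.gradient(cv2.GaussianBlur(P[None].astype(np.float32),(0,0),1.5)[0])
for lo,hi in((-.075,-.045),(.36,.4)):
    m=(xr>lo)&(xr<hi); i=np.where(m)[0][np.argmax(abs(g[m]))]; print("board end",xr[i],g[i])
```

```text
start [(np.float64(0.1288), np.float64(0.1278), 239, 95), (np.float64(0.128), np.float64(0.1275), 242, 69), (np.float64(0.1283), np.float64(0.1278), 242, 62), (np.float64(0.1278), np.float64(0.1275), 241, 71)] edge-c 0.1282
t2 [(np.float64(0.182), np.float64(0.1815), 241, 98), (np.float64(0.1825), np.float64(0.182), 243, 56), (np.float64(0.1828), np.float64(0.182), 242, 53), (np.float64(0.1825), np.float64(0.1823), 164, 58)] edge-c 0.1291
t3 [(np.float64(0.2248), np.float64(0.2245), 240, 35), (np.float64(0.2253), np.float64(0.2248), 242, 31), (np.float64(0.225), np.float64(0.2248), 242, 31), (np.float64(0.2253), np.float64(0.225), 170, 32)] edge-c 0.129
t4 [(np.float64(0.227), np.float64(0.2265), 240, 32), (np.float64(0.2273), np.float64(0.2268), 241, 31), (np.float64(0.227), np.float64(0.2268), 241, 31), (np.float64(0.2275), np.float64(0.227), 136, 26)] edge-c 0.1225
now [(np.float64(0.227), np.float64(0.2268), 239, 31), (np.float64(0.2273), np.float64(0.2268), 240, 32), (np.float64(0.2273), np.float64(0.2268), 240, 31), (np.float64(0.2275), np.float64(0.227), 128, 19)] edge-c 0.113
block edge -0.030999999999999944 -7.8295593
block edge 0.03150000000000011 -12.792004
board end -0.05949999999999997 14.413467
board end 0.3805000000000004 -10.904552
```

Comparing pictures with the pad free (edge − c = 129.0) and now (113.0), it is pressed in 16 mm at c = 114.3. First contact is therefore at c ≈ 98.2. Hole 4 (~105) is nearest to half way (~7–8 mm if I sit at its far side), against ~26 mm in hole 5. I go back to 109, set the pin lightly on the strip, and feel for the hole.

jog_arm:
  deltas: [0,0.0015,0,0,0,0,-1,0,0.003,0,0,0,0,-1,0,0.0045,0,0,0,0,-1,0,0.0055,0,0,0,0,-1,0,0.0055,0.001,0,0,0,-1,0,0.0055,0.0018,0,0,0,-1,0,0.0055,0.0018,0,0,0,-1]

```text
time: 10.85
tool_pos: [0.5823, -0.0554, 0.1088]
tcp_rot: [-3.127, 0.302, 0.007]
wrist_force: [-6.0, 1.7, -12.5]
width: 0.316
grip_force: 28.7
```

```bash
python3 -c "
from h import *
st()"
```

```text
t 10.85 rack 0.1116 -0.0011 z 0.1088 F rack [  0.48   6.25 -12.51] w 0.3156764147568438 g 28.650779128074646
```

jog_arm:
  deltas: [0,0.001,0,0,0,0,-1,0,0.001,0,0,0,0,-1,0,0.001,0,0,0,0,-1]

```text
time: 11.15
tool_pos: [0.5821, -0.0565, 0.109]
tcp_rot: [-3.127, 0.302, 0.007]
wrist_force: [-5.3, 1.6, -12.2]
width: 0.314
grip_force: 28.7
```

```bash
python3 -c "
from h import *
st(); go(.1105,.1075)"
```

```text
t 11.15 rack 0.1105 -0.0011 z 0.109 F rack [  0.58   5.52 -12.19] w 0.3137122286153827 g 28.657575845718384
shift [-0.0011  0.      0.0015] turn [ 0.    0.26 -0.08]
```

jog_arm:
  deltas: [-0.0005,0.0005,0.0005,0,0,0,-1,-0.001,0.0005,0.001,0,0,0,-1,-0.001,0.0005,0.0015,0,0,0,-1,-0.001,0.0005,0.002,0,0,0,-1,-0.001,0.0005,0.002,0,0,0,-1]

```text
time: 11.65
tool_pos: [0.582, -0.0569, 0.1075]
tcp_rot: [-3.127, 0.302, 0.004]
wrist_force: [-5.7, 2.3, -11.4]
width: 0.316
grip_force: 28.7
```

```bash
python3 -c "
from h import *
st()"
```

```text
t 11.65 rack 0.1101 -0.0011 z 0.1075 F rack [  1.22   5.99 -11.42] w 0.31570750274157533 g 28.66724342107773
```

jog_arm:
  deltas: [-0.0005,0,0.0005,0,0,0,-1,-0.001,0,0.001,0,0,0,-1,-0.001,0,0.0015,0,0,0,-1,-0.001,0,0.0015,0,0,0,-1]

```text
time: 12.05
tool_pos: [0.5819, -0.057, 0.1065]
tcp_rot: [-3.127, 0.302, 0.001]
wrist_force: [-3.8, 1.3, -10.8]
width: 0.313
grip_force: 28.8
```

```bash
python3 -c "
from h import *
st()"
```

```text
t 12.05 rack 0.11 -0.0011 z 0.1065 F rack [  0.52   3.99 -10.76] w 0.31262343216063193 g 28.79196971654892
```

jog_arm:
  deltas: [-0.0005,0,0.0005,0,0,0,-1,-0.0005,0,0.001,0,0,0,-1,-0.0005,0,0.0015,0,0,0,-1,-0.0005,0,0.0015,0,0,0,-1]

```text
time: 12.45
tool_pos: [0.582, -0.057, 0.1063]
tcp_rot: [-3.127, 0.302, -0.001]
wrist_force: [-7.2, 2.3, -5.4]
width: 0.318
grip_force: 29.4
```

```bash
python3 -c "
from h import *
st()"
```

```text
t 12.45 rack 0.11 -0.0011 z 0.1063 F rack [ 0.85  7.49 -5.41] w 0.31773905668796837 g 29.37455713748932
```

Pin tip is on the strip (z stays at 0.1063, the load halves). Creeping back.

jog_arm:
  deltas: [0,0.0005,0,0,0,0,-1,0,0.001,0,0,0,0,-1,0,0.0015,0,0,0,0,-1,0,0.002,0,0,0,0,-1]

```text
time: 12.85
tool_pos: [0.5818, -0.058, 0.1063]
tcp_rot: [-3.125, 0.302, -0.002]
wrist_force: [-5.5, 4.7, -5.0]
width: 0.313
grip_force: 29.3
```

jog_arm:
  deltas: [0,0.0005,0,0,0,0,-1,0,0.001,0,0,0,0,-1,0,0.0015,0,0,0,0,-1]

```text
time: 13.15
tool_pos: [0.5815, -0.0594, 0.1062]
tcp_rot: [-3.125, 0.302, -0.002]
wrist_force: [-5.4, 5.0, -6.0]
width: 0.315
grip_force: 29.3
```

```bash
python3 -c "
from h import *
st()"
```

```text
t 13.15 rack 0.1075 -0.0011 z 0.1062 F rack [ 3.89  6.29 -5.96] w 0.3148152362122328 g 29.34020072221756
```

jog_arm:
  deltas: [0,0.0003,0,0,0,0,-1,0,0.0007,0,0,0,0,-1]

```text
time: 13.35
tool_pos: [0.5813, -0.0602, 0.1061]
tcp_rot: [-3.125, 0.302, -0.002]
wrist_force: [-4.2, 5.5, -5.7]
width: 0.315
grip_force: 29.3
```

jog_arm:
  deltas: [0,0.0003,0,0,0,0,-1,0,0.0005,0,0,0,0,-1]

```text
time: 13.55
tool_pos: [0.5812, -0.0609, 0.1059]
tcp_rot: [-3.126, 0.302, -0.002]
wrist_force: [-4.3, 3.8, -7.6]
width: 0.319
grip_force: 29.1
```

```bash
python3 -c "
from h import *
st()"
```

```text
t 13.55 rack 0.1061 -0.0011 z 0.1059 F rack [ 2.94  4.9  -7.65] w 0.3193030509932089 g 29.132635295391083
```

jog_arm:
  deltas: [0,0.0003,0,0,0,0,-1,0,0.0004,0,0,0,0,-1]

```text
time: 13.75
tool_pos: [0.581, -0.0619, 0.1053]
tcp_rot: [-3.127, 0.302, -0.001]
wrist_force: [-3.7, 2.6, -11.4]
width: 0.315
grip_force: 28.7
```

```bash
python3 -c "
from h import *
st()"
```

```text
t 13.75 rack 0.1051 -0.001 z 0.1053 F rack [  1.82   4.11 -11.45] w 0.3154562017116427 g 28.74127596616745
```

The pin has entered hole 4: the drop was at about 105.7, so its centre is ≈104.4, as measured by eye. I lower it part way.

jog_arm:
  deltas: [-0.0005,0,0.001,0,0,0,-1,-0.0005,0,0.002,0,0,0,-1,-0.0005,0,0.003,0,0,0,-1,-0.0005,0,0.004,0,0,0,-1,-0.0005,0,0.005,0,0,0,-1,-0.0005,0,0.005,0,0,0,-1]

```text
time: 14.35
tool_pos: [0.5809, -0.0621, 0.1003]
tcp_rot: [3.127, -0.302, 0.003]
wrist_force: [-0.4, 2.7, -9.7]
width: 0.318
grip_force: 28.8
```

jog_arm:
  deltas: [0,-0.0005,0,0,0,0,-1,0,-0.001,0,0,0,0,-1,0,-0.0015,0,0,0,0,-1,0,-0.0015,0,0,0,0,-1]

```text
time: 14.75
tool_pos: [0.5809, -0.0619, 0.1003]
tcp_rot: [3.125, -0.301, 0.002]
wrist_force: [-0.6, -6.3, -10.5]
width: 0.314
grip_force: 28.9
```

```bash
python3 -c "
from h import *
st()"
```

```text
t 14.75 rack 0.105 -0.0009 z 0.1003 F rack [ -6.33  -0.57 -10.54] w 0.3142672475196017 g 28.943863213062286
```

jog_arm:
  deltas: [0,-0.0005,0,0,0,0,-1,0,-0.001,0,0,0,0,-1,0,-0.001,0,0,0,0,-1]

```text
time: 15.05
tool_pos: [0.5809, -0.0618, 0.1003]
tcp_rot: [3.123, -0.301, 0.002]
wrist_force: [-1.4, -8.4, -10.8]
width: 0.314
grip_force: 29.0
```

```bash
python3 -c "
from h import *
st()"
```

```text
t 15.05 rack 0.1051 -0.001 z 0.1003 F rack [ -8.49  -0.24 -10.76] w 0.3143101287079141 g 29.01483178138733
```

jog_arm:
  deltas: [0,-0.0006,0,0,0,0,-1,0,-0.0006,0,0,0,0,-1,0,0.0004,0,0,0,0,-1,0,0.0014,0.0005,0,0,0,-1,0,0.0014,0.0015,0,0,0,-1,0,0.0014,0.0025,0,0,0,-1,0,0.0014,0.003,0,0,0,-1,0,0.0014,0.003,0,0,0,-1]

```text
time: 15.85
tool_pos: [0.5809, -0.0615, 0.0975]
tcp_rot: [3.126, -0.301, 0.002]
wrist_force: [0.9, -4.9, -7.1]
width: 0.318
grip_force: 29.2
```

```bash
python3 -c "
from h import *
st()"
```

```text
t 15.85 rack 0.1054 -0.0009 z 0.0975 F rack [-4.63 -1.79 -7.14] w 0.31837082094608454 g 29.186877608299255
```

jog_arm:
  deltas: [0,0,0.0005,0,0,0,-0.2,0,0,0.0005,0,0,0,0,0,0,0.0005,0,0,0,0.1,0,0,0.0005,0,0,0,0.1,0,0,-0.01,0,0,0,0.1,0,0,-0.03,0,0,0,0.1,0,0,-0.06,0,0,0,0.1,0,0,-0.1,0,0,0,0.1]

```text
time: 16.65
tool_pos: [0.5789, -0.0605, 0.1968]
tcp_rot: [-3.127, 0.302, 0.006]
wrist_force: [0.6, 0.3, -0.7]
width: 0.547
grip_force: 0.0
```

jog_arm:
  deltas: [0.01,0.03,-0.02,0,0,0,0.1,0,0.07,-0.04,0,0,0,0.1,-0.03,0.11,-0.05,0,0,0,0.1,-0.07,0.14,-0.06,0,0,0,0.1,-0.11,0.17,-0.06,0,0,0,0.1,-0.14,0.2,-0.06,0,0,0,0.1,-0.15,0.21,-0.06,0,0,0,0.1,-0.15,0.21,-0.06,0,0,0,0.1]

```text
time: 17.45
tool_pos: [0.3919, -0.2391, 0.258]
tcp_rot: [3.126, -0.307, 0.003]
wrist_force: [0.0, 1.0, -0.0]
width: 0.55
grip_force: 0.0
```

Run:
```python
from h import *
st()
c=read_camera("top"); cv2.imwrite("pics/full_t.png",c["color"]); s=read_camera("side"); cv2.imwrite("pics/full_s.png",s["color"])
a=cv2.resize(c["color"][170:280,185:385],None,fx=2.5,fy=2.5,interpolation=cv2.INTER_CUBIC);b=cv2.resize(s["color"][140:340,190:350],(220,275),interpolation=cv2.INTER_CUBIC)
cv2.imwrite("pics/end.png",np.hstack([a,b]))
ys=np.arange(-.06,.06,.0005); xr=np.arange(-.06,.42,.00025)
for n,I,cc,pe in(("start",cv2.imread("pics/top0.png"),0,.128),("end",c["color"],.105,.227)):
    B=rect(c,I,.066,xr,ys); Pd=rect(c,I,.076,xr,ys)
    for lo,hi in((-.045,-.025),(.025,.045)):
        f=lambda Q:np.gradient(cv2.GaussianBlur(Q[(ys>lo)&(ys<hi)].mean(0)[None].astype(np.float32),(0,0),3)[0].min(1))
        g=f(B);gp=f(Pd);o=[]
        for e,G in((cc-.032,g),(cc+.032,g),(pe,gp)):
            m=np.where(abs(xr-e)<.006)[0]; i=m[np.argmax(abs(G[m]))]; o.append((xr[i].round(4),G[i].round(1)))
        print(n,lo,o)
```

```text
t 17.45 rack -0.1049 0.1509 z 0.258 F rack [ 1.04  0.16 -0.02] w 0.55045850968763 g 0.0
start -0.045 [(np.float64(-0.0305), np.float32(2.5)), (np.float64(0.0318), np.float32(-6.4)), (np.float64(0.1288), np.float32(-9.8))]
start 0.025 [(np.float64(-0.0302), np.float32(2.3)), (np.float64(0.0315), np.float32(-6.2)), (np.float64(0.129), np.float32(-11.2))]
end -0.045 [(np.float64(0.0755), np.float32(1.8)), (np.float64(0.1378), np.float32(-5.8)), (np.float64(0.227), np.float32(-11.5))]
end 0.025 [(np.float64(0.0755), np.float32(2.0)), (np.float64(0.1375), np.float32(-5.9)), (np.float64(0.227), np.float32(-11.3))]
```

View pics/end.png

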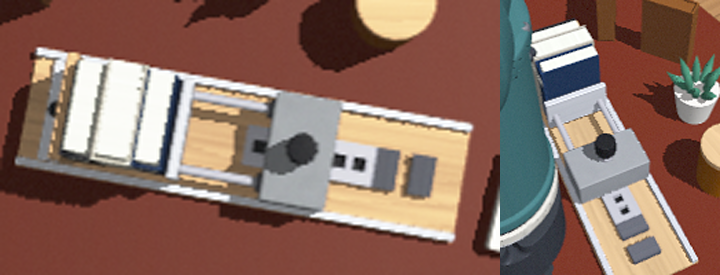

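The slide moved 106.0 mm and the pad 98.1 mm, so the pad is pressed in ≈7.9 mm. Hole 5 would give ≈26, farther from half way, so hole 4 is right. The picture shows the three books upright and closed against the cheek (150,110), knob at (300,148), everything else untouched. One check of the knob's height before handing in.

Run:
```python
from h import *
t=read_camera("top"); s=read_camera("side")
def blob(I,p,th):
    x,y=p; w=I[y-15:y+15,x-15:x+15].max(2); m=(w<th).astype(np.uint8)
    k=max(cv2.findContours(m,0,1)[0],key=cv2.contourArea); M=cv2.moments(k); return np.array([M["m10"]/M["m00"]+x-15,M["m01"]/M["m00"]+y-15]),M["m00"]
I0,S0=cv2.imread("pics/top0.png"),cv2.imread("pics/side0.png")
for a,b,p,q in((I0,S0,(351,237),(291,292)),(t["color"],s["color"],(305,229),(266,246))):
    for th in(60,70):
        (u,A),(v,B)=blob(a,p,th),blob(b,q,th); print(th,u.round(1),A,v.round(1),B,two(t,u,s,v))
```

```text
60 [347.1 237.3] 39.5 [290.9 293.1] 231.5 (array([ 0.56175193, -0.15939259,  0.08118151]), np.float64(0.003381458815094553))
70 [349.8 237.2] 99.0 [290.9 293. ] 240.0 (array([ 0.56013685, -0.16381128,  0.09093223]), np.float64(0.00015822006834841193))
60 [304.3 229.6] 78.5 [266.1 245.7] 191.5 (array([ 0.58040809, -0.05847538,  0.08969359]), np.float64(0.0013206699817392851))
70 [304.8 229.3] 95.5 [266.1 245.7] 199.0 (array([ 0.58044729, -0.05937592,  0.09098208]), np.float64(0.0002697102293964083))
```

Knob centre at 91 mm, the same as when parked (92 mm given), so it is fully home. Handing in.

```bash
python3 -c "
from workcell import finish_job
print(finish_job())"
```

```text
the job is handed in; nothing more can be done
None
```

The slide is locked in hole 4 at about 106 mm with the plunger fully home, the three books upright and closed against the cheek, nothing else disturbed and the hand clear; the pad is pressed in only about 8 of its 32 mm, short of half way, because the next hole would have given about 26 mm, farther from half way.

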